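# Clear the pots and hold the purge damper open

### The job

Clear the welding bench for a fume purge: nest the three steel pots in size order, the middle one standing in the wide one and the narrow one in the middle one. Then flip the damper's weighted safety catch right over to its other side, and only after that pull the handle it guards all the way towards the robot, to its stop. The handle springs back, so finish while holding it there: do not let go, and leave the bottle, brush and steel offcut where they are.

Things in the scene. Friction and masses are not known exactly. Their poses are not given: they have to be found in the camera images.
- wide_center (a point): Wide open-topped round steel pot: 96 mm outside diameter, 50 mm tall, 3 mm wall, 4 mm floor, 88 mm across its foot. It weighs about 0.3 kg. This point is on its axis, half-way up; z is up.
- middle_center (a point): Middle open-topped round steel pot: 66 mm outside diameter at the rim (58 mm at the foot), 72 mm tall, 3 mm wall, 4 mm floor. Standing in the wide pot, its rim is 26 mm above the wide pot's rim. It weighs about 0.18 kg. This point is on its axis, half-way up; z is up.
- narrow_center (a point): Narrow open-topped round steel pot: 44 mm outside diameter at the rim (38 mm at the foot), 94 mm tall, 3 mm wall, 4 mm floor. Standing in the middle pot, its rim is 26 mm above the middle pot's rim. It weighs about 0.12 kg. This point is on its axis, half-way up; z is up.
- damper: Fixed blue damper box, 200 (x) by 190 (y) by 100 mm tall, y from -70 to +120 mm, with a squat round metal duct beyond it. Origin on the bench under the lever's pivot; its x axis points away from the robot's side, z up. The lever's pivot is an axis along the box's y, 80 mm above the origin. The catch's shaft runs along the box's x at y = +85 mm, 165 mm above the bench, on a post.
- handle (a point): Middle of the lever's black round grip bar, 16 mm thick, lying along the box's y, with 72 mm clear between the two steel arms that carry it, 72 mm above a steel yoke. It is 150 mm from the pivot axis and about 221 mm above the bench. The gripper can close across it from above, fingers on its near and far sides; the bar may turn between the fingers.
- lever (a joint): Lever angle, rad: 0 = at rest, leaning 0.35 away from the robot; 0.7 = pulled fully towards the robot (box -x) to its stop, leaning 0.35 that way. A spring pulls it back to 0: about 4 N at the bar at the start, 8 N at the stop. With the catch closed, it is blocked after about 0.05.
- catch_ball (a point): Centre of the steel ball, 24 mm diameter, on top of the safety catch. The ball is 55 mm from the catch's shaft, at box x = -50 mm, on a thin rod. Closed, it leans a little towards the lever, at box y = +66 mm and 217 mm above the bench. Push it towards box +y from the lever's side (the space there is free); about 1 N.
- catch (a joint): Catch angle, rad: 0 = closed, its steel finger lying across in front of the lever's left arm; 1.4 = flipped fully over to box +y, finger upright and out of the lever's way. The ball stands upright at 0.35; past about 0.5 it falls over to 1.4 by its own weight, and stays there.
- bottle: Bystander: green bottle, 60 mm diameter, 170 mm tall; origin under its centre.
- brush: Bystander: flat brush with a wooden handle, lying flat, 200 mm long along its x, 42 mm wide, 20 mm high; origin under its middle.
- offcut: Bystander: flat steel offcut, 50 by 70 by 12 mm; origin under its centre.

How it is judged:
By the outcome, as a careful person would: the job done as asked, in the order asked, and still so for the second after the job is handed in, while the arm keeps its last pose, push and grip.
It also fails if it takes over 67 s, if anything falls off the work surface, if the arm or the gripper's body presses on something with over 40 N, if the wrist force passes 120 N, or if a joint passes its speed limit or range.

### The arm

A 7-joint arm with a two-finger parallel gripper is mounted at the origin on the work surface. World frame = base frame: x ahead of the robot, y to its left, z up, the work surface at z = 0. Lengths are in mm, angles in rad, forces in N, time in s.
With the tool pointing down it reaches from about 400 to 875 mm from the base axis. Payload 4.4 kg.
Tool frame: the origin (TCP) lies midway between the tips of the shut fingers; the grasp point (between the pads) lies ctrl.tcp_to_grasp behind it (ctrl.tcp_to_grasp is the distance from the TCP to the grasp point, in mm); z points along the fingers, y is the line along which they close (so a half turn about z gives the same grasp; the last joint's range is limited). The gripper opens to 85 mm and grips with 20 to 120 N. Pads are 22 mm wide; open, the fingers measure 114 mm over their backs; the gripper's body (76 mm by 85 mm) begins 54 mm behind the grasp point. The pads swing forward as they close: fully open they stand 13 mm farther back than shut.
Start: joints at [-1.246, 0.628, 0.038, 1.517, -0.027, 0.996, -0.02], TCP at [247.581, 601.017, 231.313] pointing down, gripper open.
Joint ranges: [-3.06, 3.06], [-0.37, 2.12], [-1.25, 1.32], [0.18, 2.47], [-1.1, 4.24], [0.23, 1.98], [-2.94, 2.94]. Speed limits (rad/s): [2.57, 2.57, 3.14, 3.14, 3.14, 3.14, 3.14].

### API

Orientations are given as [roll, pitch, yaw] about the fixed x, y, z axes, in that order (R = Rz(yaw) Ry(pitch) Rx(roll)).
In Python, from cell import ctrl, get_image, get_calibration, workorder, boxes_of, place_of gives the robot as it stands.
- The arm moves only by the tool play_rows, never from a script. Its argument "series" is a list that holds one entry, the list of rows, each a list of 7 numbers: the shift along the world's x, y, z in cm, then the turn, a rotation vector about the world's x, y, z in degrees, then the closure, from 0 (fully open) to 1 (shut). A call has 1 to 20 rows; each row shifts and turns the commanded pose from where the row before left it; what a row does not reach is not made up. A row lasts 1/8 s, in which the tool goes at most 62.5 mm and 10.7 degrees, less where a joint would pass 70% of its speed; a pose out of reach is approached as far as the arm can. A call with a gripper value outside its range is refused whole. The fingers move at their own pace and stop on an object; the grip force is fixed at half the most. Time passes only in rows, so rows that do not move let the fingers close. It gives the time, the measured TCP pose, the force, the opening and the grip force at its end, in the units of the state.
- ctrl.read_state(): the state, without advancing time (a new reading comes with each control period).
- get_image(name): name is "side" or "top"; returns (picture, depth): 480x640x3 uint8, red, green, blue; 480x640 float32, mm along the optical axis (not along the pixel's ray), 0 where there is no reading.
- get_calibration(name): a dict with "K" (3x3 intrinsics, pixels), "k1" (the pictures are not rectified: a ray, as slopes to the right and down, at radius r is drawn at 1 + k1 r^2 times it, then the intrinsics apply), "R" (3x3) and "t" (3): a world point X has camera coordinates R X + t. Camera axes: x right, y down, z forward; pixel columns grow to the right and rows downward; lengths in mm; the calibration is good to about 2 mm. A picture is of the moment at which its call begins. get_calibration takes no time and is no camera call.
- workorder.finish_job(): hands the job in; it is judged then, once.
Trained networks look in the newest picture that a camera, given by its name, has taken for a name from the list of things; names that differ only in an ending like _2 or _b are one class to them, and where a whole thing is asked for, a point or a joint stands for the part that bears it (a point fixed in the world has none). Each returns a list of dicts, best first, with "p" (0 to 1); they miss things now and then, are a little off and sometimes report something else, mostly with a low value. They report only what shows in the picture. A call takes as long as a camera call.
- boxes_of(target, camera): "pixel" ([column, row] in pixels, amid what is visible of it).
- place_of(target, camera): "pixel" ([column, row] in pixels: a listed point, or the origin of a listed thing).
The state is a dict: "clock": time; "qpos": joint angles; "qd": joint speeds; "tau": joint torques, N m; "eef_pos": TCP position; "tool_rot": TCP orientation; "force": force on the tool from outside, world axes, zero at the start; "torque": the same for the moment, N m; "width": finger opening in mm; "gripper_force": force on a finger pad.
Only numpy, scipy, OpenCV 4.12 (cv2) and the standard library are available. Lean on these libraries where they do the work, as an engineer would, in place of code of your own. Each camera call takes 0.05 s, during which the arm holds its last target. There are 200 camera calls.

## Working session

There is one attempt and no reset: what is moved stays moved. The work goes in short steps, Python scripts to look and compute and a tool call to move; the robot and the scene stay as the last step left them, time stands still between calls to the robot, and variables do not carry over. Pictures are saved under pics/ and viewed, at most 10 in all, crops included, and the job is handed in when it is done.

Besides the shell and the picture viewer there is one more tool, called after "Request:" as name(argument=value, ...) on one line, values as JSON. play_rows: Moves the arm, as the interface text tells. Its arguments: {"type":"object","properties":{"series":{"type":"array"}},"required":["series"]}

```bash
mkdir -p pics; cat > h.py <<'E'
import numpy as np, cv2
from cell import ctrl, get_image, get_calibration, workorder, boxes_of, place_of
def ray(cam,px):
    c=get_calibration(cam);K=np.array(c["K"]);d=np.array([c["k1"],0,0,0,0.])
    u=cv2.undistortPoints(np.array([[px]],float),K,d)[0,0]
    R=np.array(c["R"]);t=np.array(c["t"])
    return -R.T@t, R.T@np.array([u[0],u[1],1.])
def at_z(cam,px,z):
    o,d=ray(cam,px); return o+d*(z-o[2])/d[2]
def at_d(cam,px,dep):
    o,d=ray(cam,px); return o+d*dep
def tri(p1,p2):
    (a,d),(b,e)=ray("top",p1),ray("side",p2)
    s=np.linalg.lstsq(np.c_[d,-e],b-a,rcond=None)[0]
    x,y=a+s[0]*d,b+s[1]*e
    return (x+y)/2,np.linalg.norm(x-y)
def proj(cam,X):
    c=get_calibration(cam);R=np.array(c["R"]);p=R@np.array(X,float)+np.array(c["t"])
    return cv2.projectPoints(p[None],np.zeros(3),np.zeros(3),np.array(c["K"]),np.array([c["k1"],0,0,0,0.]))[0].ravel()
E
cat > a.py <<'E'
from h import *
np.set_printoptions(precision=1,suppress=True)
im={}
for c in("top","side"):
    p,d=get_image(c); im[c]=d; cv2.imwrite(f"pics/{c}0.png",p[:,:,::-1]); o=ray(c,[320,240]);print(c,*o)
for n in "wide_center middle_center narrow_center damper handle catch_ball bottle brush offcut".split():
    P={}
    for c in("top","side"):
        r=place_of(n,c); print(n,c,[(np.array(q["pixel"]).round(1).tolist(),round(q["p"],2)) for q in r[:3]])
        if r:P[c]=r[0]["pixel"]
    if len(P)==2: print("   tri",*tri(P["top"],P["side"]))
s=ctrl.read_state();print({k:s[k] for k in("clock","eef_pos","tool_rot","width","force")},ctrl.tcp_to_grasp)
E
python3 a.py
```

```text
top [ 400.1   30.5 1276.5] [ 0.1 -0.  -1. ]
side [ 483.8 -579.2  909. ] [ 0.1  0.6 -0.8]
wide_center top [([389.0, 303.0], 0.97)]
wide_center side [([278.8, 341.4], 0.94)]
   tri [ 429.3 -144.3   29.1] 12.505646420211908
middle_center top [([388.0, 208.0], 0.66)]
middle_center side [([376.8, 334.3], 0.94)]
   tri [ 650.  -149.    43.4] 1.2746888245578913
narrow_center top []
narrow_center side [([338.0, 434.2], 0.91)]
damper top [([258.5, 224.4], 0.71)]
damper side [([340.2, 235.6], 0.64)]
   tri [612.9 164.2  12.1] 15.716907392514333
handle top [([247.9, 186.9], 0.74)]
handle side [([369.6, 175.3], 0.66)]
   tri [663.4 163.9 224.4] 1.4651092512585757
catch_ball top [([443.9, 206.0], 0.43), ([385.4, 302.3], 0.17)]
catch_ball side [([327.9, 160.2], 0.51)]
   tri [ 539.3 -155.4  549.8] 18.253175405890747
bottle top [([153.1, 272.7], 0.92)]
bottle side [([299.6, 175.7], 0.93)]
   tri [508.2 430.5  -9. ] 0.9022775734923102
brush top [([339.8, 304.0], 0.74)]
brush side [([345.8, 236.7], 0.71), ([275.2, 301.5], 0.7)]
   tri [500.9 -30.2 254. ] 165.44302941208156
offcut top [([443.8, 206.2], 0.78), ([213.2, 237.1], 0.67)]
offcut side [([389.9, 405.7], 0.76)]
   tri [ 658.1 -292.9   10.9] 0.24055046429388513
{'clock': 1.0, 'eef_pos': array([247.6, 601. , 231.3]), 'tool_rot': array([-3.1, -0. ,  2.8]), 'width': 85.699386317231, 'force': array([-0.4, -0.8,  1.1])} 18.700000000000003
```

View pics/top0.png

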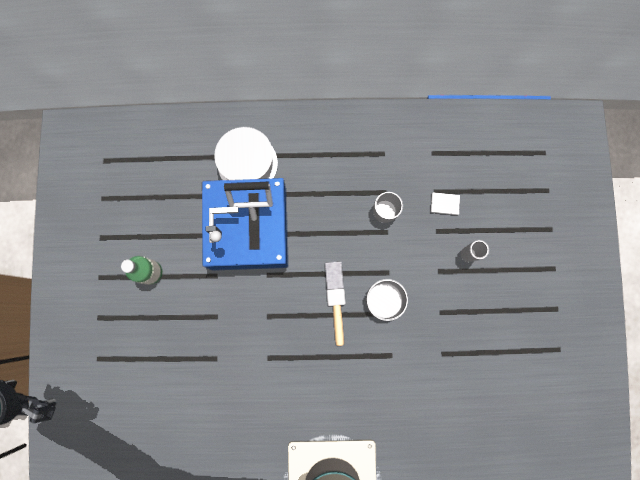

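View pics/side0.png

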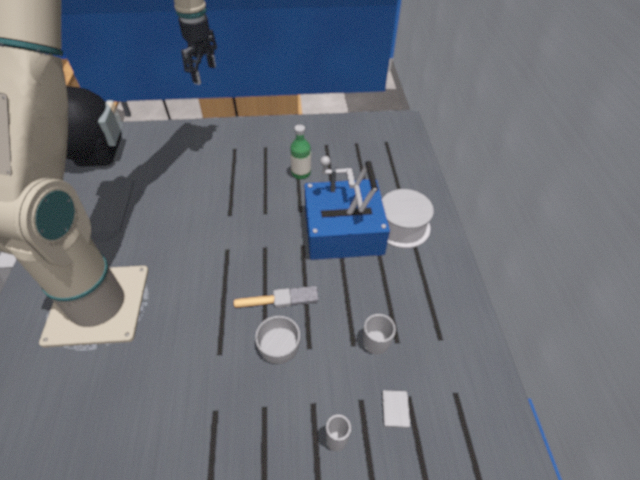

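The top view shows the wide pot at (387,300), the middle pot at (388,209) and the narrow pot at (479,250). The ball is at (215,236), the grip bar at about (248,186), and the brush lies beside the wide pot at (338,300). The top network's ball and offcut hits near (444,206) are the offcut. Next I'll fit the pot rims from depth and get the box yaw.

```bash
cat > b.py <<'E'
from h import *
from scipy.optimize import least_squares
np.set_printoptions(precision=1,suppress=True)
def cloud(cam,d):
    c=get_calibration(cam);K=np.array(c["K"]);k=np.array([c["k1"],0,0,0,0.])
    v,u=np.mgrid[:480,:640]
    n=cv2.undistortPoints(np.c_[u.ravel(),v.ravel()].astype(float)[:,None],K,k)[:,0]
    p=np.c_[n,np.ones(len(n))]*d.ravel()[:,None]
    return ((p-np.array(c["t"]))@np.array(c["R"])).reshape(480,640,3)
def rim(P,c,r,h):
    m=(abs(P[...,2]-h)<6)&(np.hypot(P[...,0]-c[0],P[...,1]-c[1])<r+22)
    q=P[m]
    f=least_squares(lambda s:np.hypot(q[:,0]-s[0],q[:,1]-s[1])-(r-1.5),c,loss="soft_l1")
    return f.x,len(q),q[:,2].mean(),np.abs(f.fun).mean()
if __name__=="__main__":
    for cam in("top","side"):
        p,d=get_image(cam);P=cloud(cam,d)
        for n,px,r,h in(("wide",[387,300],48,50),("middle",[388,206],33,72),("narrow",[479,249],22,94)):
            print(cam,n,rim(P,at_z("top",px,h)[:2],r,h))
        if cam=="top":
            for px in([208,187],[278,184],[279,258],[208,260]): print(at_z("top",px,100)[:2])
            print("ball",P[232:241:2,211:220:2,2].astype(int).tolist(),at_z("top",[215,236],217))
            print("bar L,R",at_z("top",[228,187],221),at_z("top",[270,184],221))
        else: print("ball side",at_z("side",[326,160],217))
    g=[proj("side",[562,230,217])];print(g, proj("top",[562,230,217]))
E
python3 b.py; python3 - <<'E'
import cv2
a=cv2.imread('pics/top0.png')[120:280,180:300];b=cv2.imread('pics/side0.png')[130:270,280:420]
cv2.imwrite('pics/crop.png',cv2.hconcat([cv2.resize(a,(400,533)),cv2.resize(b,(400,533))]))
E
```

```text
top wide (array([ 430.6, -136.5]), 172, np.float64(49.76853591038439), np.float64(0.956744225098753))
top middle (array([ 650.2, -145.2]), 129, np.float64(71.04540056570082), np.float64(0.8646936515529339))
top narrow (array([ 538.8, -347.6]), 96, np.float64(93.5410682637375), np.float64(1.078397144834479))
[695.6 272.2]
[699.  110.2]
[527.8 109.5]
[526.3 270.6]
ball [[217, 225, 228, 225, 223], [226, 228, 1276, 227, 223], [227, 228, 227, 227, 227], [227, 225, 224, 226, 222], [180, 218, 224, 224, 219]] [562.9 232.6 217. ]
bar L,R [664.2 205.6 221. ] [668.6 118.5 221. ]
side wide (array([ 432.8, -140.2]), 252, np.float64(48.50140451519878), np.float64(0.9129144286169083))
side middle (array([ 652.1, -148.5]), 177, np.float64(70.53432465762403), np.float64(0.9433068384704089))
side narrow (array([ 541.3, -350.6]), 157, np.float64(93.20461888693917), np.float64(0.8531240834929475))
ball side [568.5 233.6 217. ]
[array([323.4, 161.1])] [216.2 236.4]
```

View pics/crop.png

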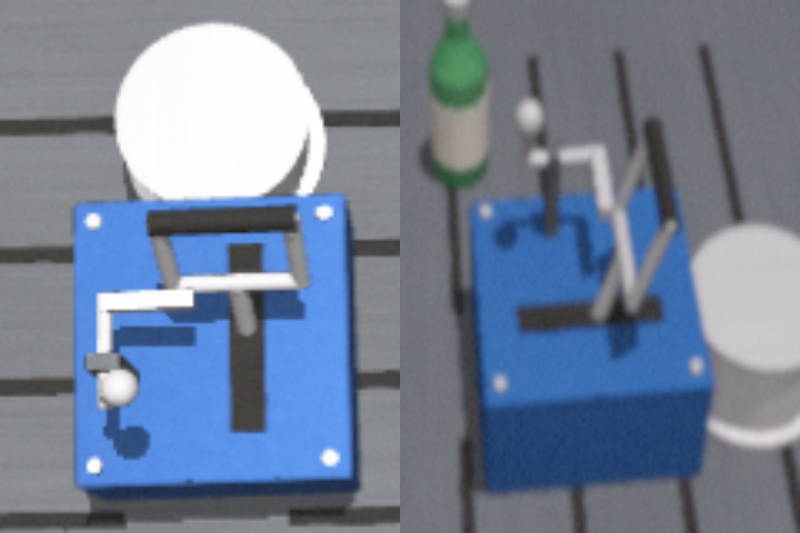

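The crop confirms the layout: the ball is near the box's left near corner and the catch finger lies in front of the lever's arm. The box yaw is about 0.7°, and the ball measures about (565,232,217), as it should. I'm setting out over the middle pot with the fingers closing along x.

Request:
play_rows(series=[[[2.5,-4.68,0.6,0,0,-4.3,0],[2.5,-4.68,0.6,0,0,-4.3,0],[2.5,-4.68,0.6,0,0,-4.3,0],[2.5,-4.68,0.6,0,0,-4.3,0],[2.5,-4.68,0.6,0,0,-4.3,0],[2.5,-4.68,0.6,0,0,-4.3,0],[2.5,-4.68,0.6,0,0,-4.3,0],[2.5,-4.68,0.6,0,0,-4.3,0],[2.5,-4.68,0,0,0,-4.3,0],[2.5,-4.68,0,0,0,-4.3,0],[2.5,-4.68,-1,0,0,-4.3,0],[2.5,-4.68,-2,0,0,-4.3,0],[2.5,-4.68,-2,0,0,-4.3,0],[2.5,-4.68,-2,0,0,-4.3,0],[2.5,-4.68,-2,0,0,-4.3,0],[2.5,-4.68,-2,0,0,-4.3,0],[0,0,0,0,0,0,0]]])

```text
clock: 3.22
eef_pos: [646.9, -153.6, 167.2]
tool_rot: [-3.139, 0.004, 1.543]
force: [-0.5, 1.4, -0.1]
width: 85.4
gripper_force: 0.0
```

```bash
cat > s.py <<'E'
from h import *
np.set_printoptions(precision=3,suppress=True)
s=ctrl.read_state()
for k in("clock","eef_pos","tool_rot","qpos","width","force","gripper_force"):print(k,s[k])
E
python3 s.py
```

```text
clock 3.225
eef_pos [ 646.915 -153.555  167.193]
tool_rot [-3.139  0.004  1.543]
qpos [-0.028  0.749  0.385  1.54  -0.322  0.917  0.434]
width 85.39119805887722
force [-0.537  1.363 -0.092]
gripper_force 0.0
```

Request:
play_rows(series=[[[0.2,0.2,-2,0,0,1.5,0],[0.2,0.2,-2,0,0,0,0],[0,0.2,-2,0,0,0,0],[0,0,0,0,0,0,0],[0,0,0,0,0,0,0]]])

```text
clock: 3.85
eef_pos: [651.8, -141.7, 109.6]
tool_rot: [3.141, 0.0, 1.576]
force: [-0.1, -0.1, 0.4]
width: 85.4
gripper_force: 0.0
```

```bash
cat > c.py <<'E'
from b import *
import sys
for cam in("top","side"):
    p,d=get_image(cam);P=cloud(cam,d)
    cv2.imwrite(f"pics/{cam}_{sys.argv[1]}.png",p[:,:,::-1])
    for n,c,r,h in(("wide",[431,-138],48,50),("middle",[651,-147],33,72),("narrow",[540,-349],22,94)):
        if n in sys.argv[2:]:
            try: print(cam,n,rim(P,c,r,h))
            except Exception as e: print(cam,n,e)
E
python3 c.py m1; python3 -c "
import cv2
cv2.imwrite('pics/m1.png',cv2.hconcat([cv2.resize(cv2.imread('pics/top_m1.png')[110:260,320:450],(400,462)),cv2.resize(cv2.imread('pics/side_m1.png')[260:410,310:440],(400,462))]))"
```

```text
(no output)
```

View pics/m1.png

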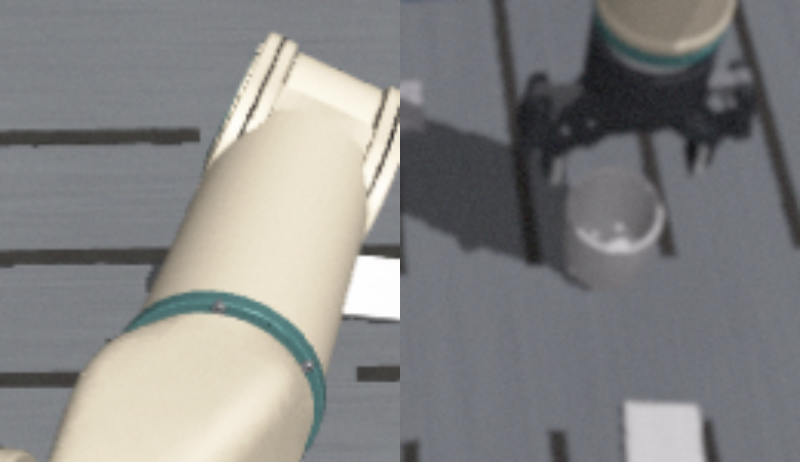

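The side crop shows the open fingers straddling the middle pot's rim, tip midpoint near side pixel (513,314). I'll check this against the projection.

```bash
python3 - <<'E'
from h import *
for z in(110,118,126):print(z,proj("side",[651.8+42,-141.7,z]),proj("side",[651.8-42,-141.7,z]))
print(proj("side",[651,-147,72]))
E
```

```text
110 [400.27150344 314.97577788] [360.33320387 317.50276018]
118 [400.86220315 313.04904643] [360.65053144 315.58442595]
126 [401.46108455 311.09560412] [360.97227574 313.63936936]
[378.30425375 327.26165877]
```

Request:
play_rows(series=[[[-0.1,-0.4,-2,0,0,0,0],[-0.1,0,-2,0,0,0,0],[0,0,-1.5,0,0,0,0],[0,0,-1,0,0,0,0],[0,0,0,0,0,0,0],[0,0,0,0,0,0,0.6],[0,0,0,0,0,0,0.6],[0,0,0,0,0,0,0.6],[0,0,0,0,0,0,0.6]]])

```text
clock: 5.08
eef_pos: [651.0, -146.1, 45.9]
tool_rot: [3.138, 0.001, 1.576]
force: [0.1, 0.2, 6.3]
width: 63.8
gripper_force: 65.5
```

Request:
play_rows(series=[[[0,0,2,0,0,0,0.6],[0,0,4,0,0,0,0.6],[-1.94,0.1,3,0,0,0,0.6],[-4,0.15,0,0,0,0,0.6],[-4,0.15,0,0,0,0,0.6],[-4,0.15,0,0,0,0,0.6],[-4,0.15,0,0,0,0,0.6],[-3,0.15,0,0,0,0,0.6],[-1,0,0,0,0,0,0.6],[0,0,0,0,0,0,0.6],[0,0,0,0,0,0,0.6]]])

```text
clock: 6.45
eef_pos: [432.1, -137.5, 134.6]
tool_rot: [3.139, 0.001, 1.577]
force: [0.3, -0.8, -2.9]
width: 64.0
gripper_force: 67.1
```

```bash
cat > d.py <<'E'
from b import *
import sys
# rims seen by side camera: args name x y r h
p,d=get_image("side");P=cloud("side",d);cv2.imwrite(f"pics/side_{sys.argv[1]}.png",p[:,:,::-1])
a=list(map(float,sys.argv[2:]))
for i in range(0,len(a),4): print(rim(P,a[i:i+2],a[i+2],a[i+3]))
E
python3 d.py m2 431 -138 48 50; python3 -c "
import cv2
cv2.imwrite('pics/m2.png',cv2.resize(cv2.imread('pics/side_m2.png')[240:400,200:370],(600,565)))"
```

```text
(array([ 432.8, -140. ]), 180, np.float64(48.47615368628536), np.float64(0.9039608698414432))
```

View pics/m2.png

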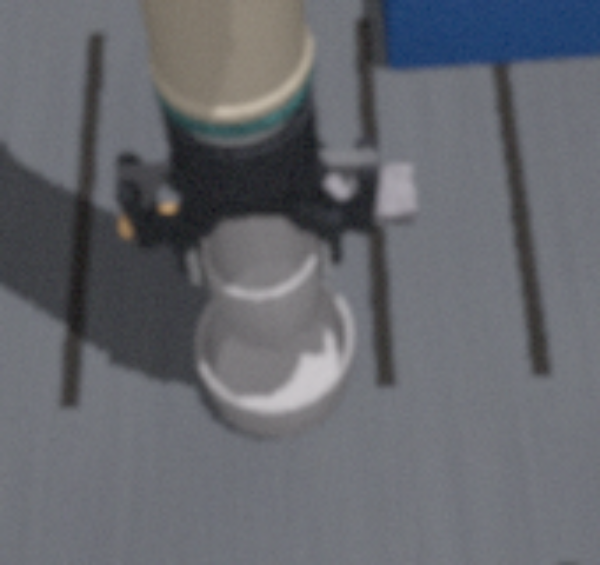

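The side crop shows the middle pot held above the wide pot, centred over its opening. Lowering it in.

Request:
play_rows(series=[[[0,0,-2.5,0,0,0,0.6],[0,0,-2.5,0,0,0,0.6],[0,0,-2,0,0,0,0.6],[0,0,-1,0,0,0,0.6],[0,0,-0.4,0,0,0,0.6],[0,0,0,0,0,0,0.6]]])

```text
clock: 7.25
eef_pos: [430.6, -137.4, 50.5]
tool_rot: [3.141, 0.0, 1.576]
force: [-0.2, 0.6, -2.2]
width: 63.8
gripper_force: 67.0
```

Request:
play_rows(series=[[[0,0,-0.2,0,0,0,0.6],[0,0,0,0,0,0,0],[0,0,0,0,0,0,0],[0,0,0,0,0,0,0],[0,0,2,0,0,0,0],[0,0,4,0,0,0,0],[0,0,4,0,0,0,0],[1.8,-3.5,0,0,0,0,0],[1.8,-3.5,0,0,0,0,0],[1.8,-3.5,0,0,0,0,0],[1.8,-3.5,0,0,0,0,0],[1.8,-3.5,0,0,0,0,0],[1.8,-3.6,0,0,0,0,0],[0,0,0,0,0,0,0]]])

```text
clock: 9.0
eef_pos: [538.2, -351.8, 148.1]
tool_rot: [3.141, 0.003, 1.573]
force: [-1.2, -0.5, 0.1]
width: 85.2
gripper_force: 0.0
```

```bash
python3 - <<'E'
from b import *
for cam in("top","side"):
    p,d=get_image(cam);P=cloud(cam,d);cv2.imwrite(f"pics/{cam}_n1.png",p[:,:,::-1])
    for n,c,r,h in(("wide",[431,-138],48,50),("middle",[431,-138],33,76),("narrow",[540,-349],22,94)):
        try: print(cam,n,rim(P,c,r,h))
        except Exception as e: print(cam,n,"none")
E
python3 s.py|head -3
python3 -c "
import cv2
cv2.imwrite('pics/n1.png',cv2.resize(cv2.imread('pics/side_n1.png')[290:470,220:400],(600,600)))"
```

```text
top wide (array([ 430.6, -136.2]), 212, np.float64(50.010407000587925), np.float64(3.6803018865245525))
top middle (array([ 429.8, -136.4]), 132, np.float64(75.77629708999656), np.float64(0.8866626013948918))
top narrow (array([ 538.8, -347.7]), 93, np.float64(93.25392763015729), np.float64(1.042127028732081))
side wide (array([ 432.8, -139.8]), 345, np.float64(49.22518237183717), np.float64(6.775791744500608))
side middle (array([ 432.5, -139.8]), 180, np.float64(74.39344558762039), np.float64(0.9233511222110268))
side narrow (array([ 541.3, -350.7]), 146, np.float64(92.6211785605598), np.float64(0.8716094573445321))
clock 9.1
eef_pos [ 537.459 -347.633  147.7  ]
tool_rot [-3.14  -0.001  1.576]
```

View pics/n1.png

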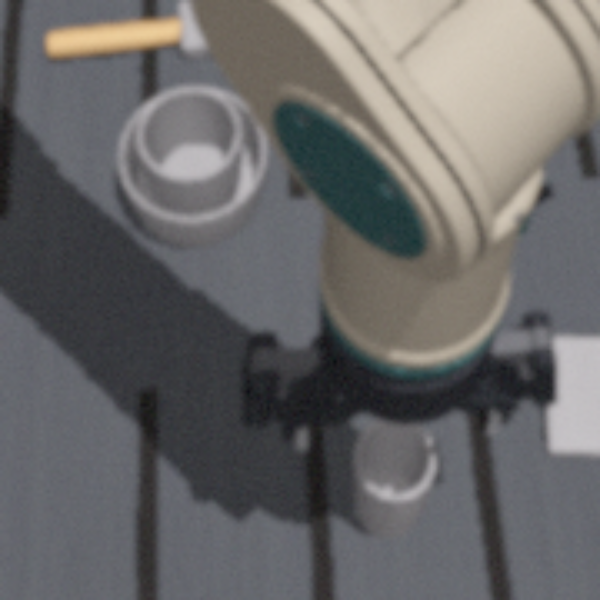

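The side crop shows the middle pot seated concentrically in the wide one (rim at 76 mm). The narrow pot sits between the fingers, at about crop (395,465). I'll grasp it now.

Request:
play_rows(series=[[[0.2,-0.1,-2.5,0,0,0,0],[0,0,-2.5,0,0,0,0],[0,0,-2,0,0,0,0],[0,0,-1,0,0,0,0],[0,0,0,0,0,0,0],[0,0,0,0,0,0,0.8],[0,0,0,0,0,0,0.8],[0,0,0,0,0,0,0.8],[0,0,0,0,0,0,0.8],[0,0,0,0,0,0,0.8]]])

```text
clock: 10.35
eef_pos: [540.8, -349.8, 69.4]
tool_rot: [3.14, 0.001, 1.576]
force: [0.0, -0.0, 6.2]
width: 40.8
gripper_force: 60.6
```

Request:
play_rows(series=[[[0,0,2,0,0,0,0.8],[0,0,4,0,0,0,0.8],[0,0,4,0,0,0,0.8],[-1.8,3.5,0.5,0,0,0,0.8],[-1.8,3.5,0,0,0,0,0.8],[-1.8,3.5,0,0,0,0,0.8],[-1.8,3.5,0,0,0,0,0.8],[-1.8,3.5,0,0,0,0,0.8],[-1.3,2.5,0,0,0,0,0.8],[-0.7,1.1,0,0,0,0,0.8],[0,0,0,0,0,0,0.8],[0,0,0,0,0,0,0.8]]])

```text
clock: 11.85
eef_pos: [431.2, -139.6, 173.7]
tool_rot: [3.14, 0.001, 1.575]
force: [0.6, 0.5, -2.0]
width: 41.4
gripper_force: 61.1
```

```bash
python3 d.py n2 432 -140 33 76 432 -140 22 199; python3 s.py|head -3; python3 -c "
import cv2
cv2.imwrite('pics/n2.png',cv2.resize(cv2.imread('pics/side_n2.png')[230:400,190:360],(600,600)))"
```

```text
(array([ 432.5, -139.8]), 139, np.float64(74.68082311883938), np.float64(0.944977278479797))
(array([ 431.1, -141.6]), 161, np.float64(197.2835434230347), np.float64(3.1216384460439652))
clock 11.9
eef_pos [ 431.019 -139.623  173.54 ]
tool_rot [3.14  0.001 1.575]
```

View pics/n2.png

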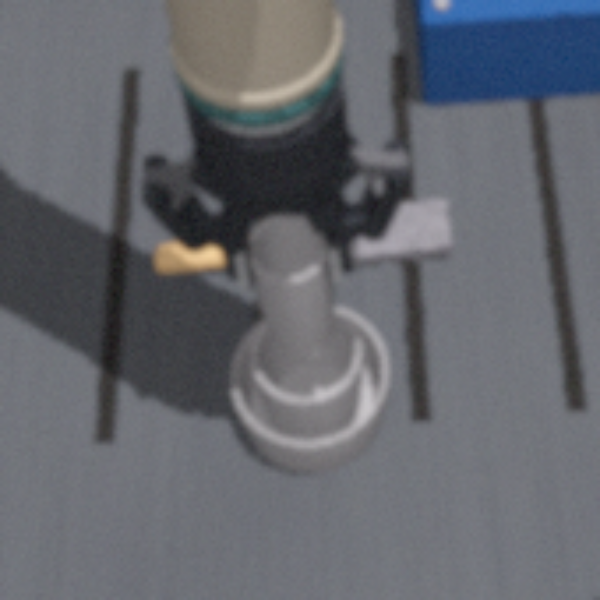

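The narrow pot hangs upright over the middle pot's mouth. Lowering and releasing.

Request:
play_rows(series=[[[0,0.1,-2.5,0,0,0,0.8],[0,0.1,-2.5,0,0,0,0.8],[0,0,-2,0,0,0,0.8],[0,0,-1.5,0,0,0,0.8],[0,0,-0.7,0,0,0,0.8],[0,0,-0.3,0,0,0,0.8],[0,0,0,0,0,0,0.8]]])

```text
clock: 12.78
eef_pos: [430.5, -136.6, 78.5]
tool_rot: [3.141, 0.0, 1.576]
force: [0.3, -0.4, -1.7]
width: 41.3
gripper_force: 61.1
```

Request:
play_rows(series=[[[0,0,-0.15,0,0,0,0.8],[0,0,0,0,0,0,0.3],[0,0,0,0,0,0,0.3],[0,0,0,0,0,0,0.3],[0,0,2,0,0,0,0.3],[0,0,5,0,0,0,0.3],[0,0,5,0,0,0,1],[0,0,5,0,0,0,1],[1.6,4,0.5,0,0,0,1],[1.6,4,0,0,0,0,1],[1.6,4,0,0,0,0,1],[1.6,4,0,0,0,0,1],[1.6,4,0,0,0,0,1],[1.6,4,0,0,0,0,1],[1.6,4,0,0,0,0,1],[1.6,3.5,0,0,0,0,1],[0,0,0,0,0,0,1],[0,0,0,0,0,0,1]]])

```text
clock: 15.02
eef_pos: [557.7, 177.7, 251.5]
tool_rot: [-3.141, 0.001, 1.576]
force: [0.4, -0.8, -0.1]
width: -0.2
gripper_force: 0.0
```

```bash
python3 s.py|head -3; python3 - <<'E'
from b import *
for cam in("top","side"):
    p,d=get_image(cam);P=cloud(cam,d);cv2.imwrite(f"pics/{cam}_k.png",p[:,:,::-1])
    for n,c,r,h in(("middle",[431,-138],33,76),("narrow",[431,-138],22,102)):
        try: print(cam,n,rim(P,c,r,h))
        except Exception as e: print(cam,n,"none")
a=cv2.resize(cv2.imread('pics/top_k.png')[160:330,195:425],(400,296));b=cv2.resize(cv2.imread('pics/side_k.png')[100:400,220:440],(400,545))
a=cv2.copyMakeBorder(a,0,249,0,0,cv2.BORDER_CONSTANT)
cv2.imwrite('pics/k.png',cv2.hconcat([a,b]))
E
```

```text
clock 15.025
eef_pos [557.68  177.74  251.534]
tool_rot [-3.141  0.001  1.576]
top middle (array([ 429.8, -136.4]), 164, np.float64(75.87365370016329), np.float64(2.62899909278175))
top narrow (array([ 428.9, -134.5]), 86, np.float64(101.60268293133237), np.float64(0.8275120977990086))
side middle (array([ 432.6, -139.8]), 235, np.float64(75.22666833783961), np.float64(5.171001565191457))
side narrow (array([ 431.6, -138. ]), 124, np.float64(100.27796530121758), np.float64(0.8409196467085472))
```

View pics/k.png

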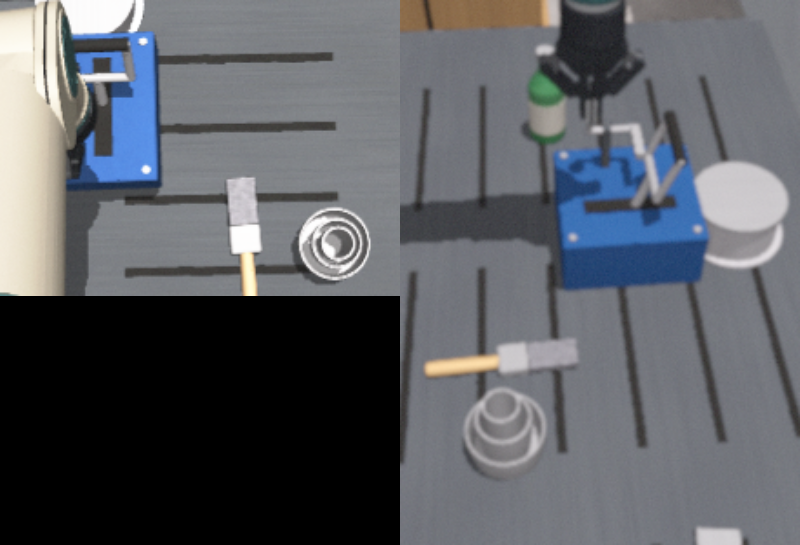

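All three pots are nested, with the narrow rim at about 102 mm. The shut fingers are beside the catch ball on the lever's side. I'll lower and push the ball towards +y.

Request:
play_rows(series=[[[0,0,-2,0,0,0,1],[0,0,-2,0,0,0,1],[0,0,-0.5,0,0,0,1],[0,1.5,0,0,0,0,1],[0,1.5,0,0,0,0,1],[0,1,0,0,0,0,1],[0,1,0,0,0,0,1],[0,1,0,0,0,0,1],[0,1,0,0,0,0,1],[0,1,0,0,0,0,1],[0,0,0,0,0,0,1],[0,0,0,0,0,0,1],[0,0,0,0,0,0,1],[0,0,0,0,0,0,1]]])

```text
clock: 16.88
eef_pos: [558.3, 258.3, 206.9]
tool_rot: [3.142, 0.0, 1.575]
force: [-0.4, -0.4, 0.2]
width: 0.3
gripper_force: 0.0
```

Request:
play_rows(series=[[[0,-1,0,0,0,0,1],[0,-2,3,0,0,0,1],[0,-2,5,0,0,0,1],[-2,-4,3,0,0,0,0],[-4,-4,0,0,0,0,0],[-4,-4,0,0,0,0,0],[0,-4,0,0,0,0,0],[0,0,0,0,0,0,0]]])

```text
clock: 17.88
eef_pos: [457.6, 44.7, 317.6]
tool_rot: [3.14, 0.0, 1.57]
force: [0.5, 0.7, 0.0]
width: 85.5
gripper_force: 0.0
```

```bash
python3 s.py|head -3; python3 - <<'E'
from b import *
for cam in("top","side"):
    p,d=get_image(cam);cv2.imwrite(f"pics/{cam}_c.png",p[:,:,::-1])
    for n in("handle","catch_ball"): print(cam,n,[(np.array(q["pixel"]).round(1).tolist(),round(q["p"],2)) for q in place_of(n,cam)[:2]])
a=cv2.resize(cv2.imread('pics/top_c.png')[150:290,180:320],(400,400));b=cv2.resize(cv2.imread('pics/side_c.png')[120:260,280:420],(400,400))
cv2.imwrite('pics/c.png',cv2.hconcat([a,b]))
E
```

```text
clock 17.875
eef_pos [457.61   44.745 317.562]
tool_rot [3.14 0.   1.57]
top handle [([245.4, 185.7], 0.75)]
top catch_ball [([188.5, 239.6], 0.86)]
side handle [([367.9, 172.3], 0.82)]
side catch_ball [([323.4, 149.9], 0.75)]
```

View pics/c.png

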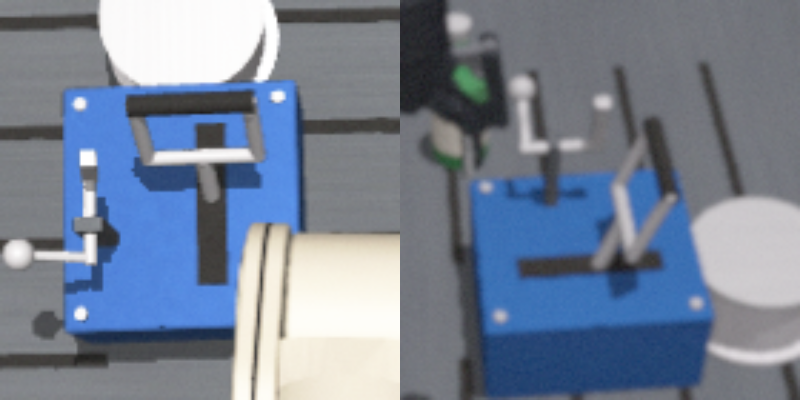

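The catch is flipped: the ball now hangs out to the left at top pixel (188,240) and its finger stands upright. The lever is still at rest, with its bar at top pixel (245,186).

```bash
python3 - <<'E'
from b import *
print(tri([245.4,185.7],[367.9,172.3]),at_z("top",[245.4,185.7],221),at_z("side",[367.9,172.3],221))
print("ball",tri([188.5,239.6],[323.4,149.9]))
# bar from depth, top camera
for cam in("top","side"):
    p,d=get_image(cam);P=cloud(cam,d);m=(P[...,2]>205)&(P[...,2]<240)&(P[...,0]>640)&(P[...,0]<700)&(abs(P[...,1]-163)<30)
    q=P[m];print(cam,len(q),q.mean(0),np.polyfit(q[:,1],q[:,0],1),np.percentile(q,[5,95],axis=0))
E
```

```text
(array([661.9, 168.2, 230.6]), np.float64(3.5031810460522705)) [666.1 169.5 221. ] [662.6 178.3 221. ]
ball (array([563.2, 291.8, 200.2]), np.float64(8.282819532274935))
top 228 [664.5 162.7 227.1] [ -0. 665.] [[658.2 136.4 222.2]
 [672.3 190.4 230.9]]
side 122 [665.3 162.2 226.6] [ -0.  669.1] [[659.  136.6 221.7]
 [672.9 188.  229.4]]
```

Request:
play_rows(series=[[[3.5,2,0,0,0,0,0],[3.5,2,0,0,0,0,0],[3.5,2,0,0,0,0,0],[3.5,2,0,0,0,0,0],[3.5,2,0,0,0,0,0],[3.24,1.8,0,0,0,0,0],[0,0,-2,0,0,0,0],[0,0,-3,0,0,0,0],[0,0,-3,0,0,0,0],[0,0,-2,0,0,0,0],[0,0,-1.4,0,0,0,0],[0,0,0,0,0,0,0],[0,0,0,0,0,0,1],[0,0,0,0,0,0,1],[0,0,0,0,0,0,1],[0,0,0,0,0,0,1],[0,0,0,0,0,0,1],[0,0,0,0,0,0,1]]])

```text
clock: 20.52
eef_pos: [666.9, 166.7, 203.4]
tool_rot: [3.138, -0.0, 1.576]
force: [4.1, 0.5, 0.5]
width: 14.1
gripper_force: 58.5
```

Request:
play_rows(series=[[[-1,0,0.33,0,0,0,1],[-1.02,0,0.25,0,0,0,1],[-1.03,0,0.18,0,0,0,1],[-1.04,0,0.11,0,0,0,1],[-1.05,0,0.04,0,0,0,1],[-1.05,0,-0.04,0,0,0,1],[-1.04,0,-0.11,0,0,0,1],[-1.03,0,-0.18,0,0,0,1],[-1.02,0,-0.25,0,0,0,1],[-0.9,0,-0.3,0,0,0,1],[0,0,0,0,0,0,1],[0,0,0,0,0,0,1]]])

```text
clock: 22.02
eef_pos: [568.2, 165.3, 207.2]
tool_rot: [3.131, -0.0, 1.575]
force: [2.6, -3.4, 17.0]
width: 13.9
gripper_force: 62.1
```

Request:
play_rows(series=[[[-0.2,0,0.1,0,0,0,1],[-0.2,0,0,0,0,0,1],[-0.2,0,0,0,0,0,1],[0,0,0,0,0,0,1],[0,0,0,0,0,0,1]]])

```text
clock: 22.65
eef_pos: [564.2, 165.2, 206.0]
tool_rot: [3.128, 0.001, 1.575]
force: [12.8, -3.0, -2.7]
width: 14.1
gripper_force: 60.0
```

```bash
python3 s.py; python3 - <<'E'
from b import *
for cam in("top","side"):
    p,d=get_image(cam);cv2.imwrite(f"pics/{cam}_e.png",p[:,:,::-1])
a=cv2.resize(cv2.imread('pics/top_e.png')[150:290,180:320],(400,400));b=cv2.resize(cv2.imread('pics/side_e.png')[120:260,280:420],(400,400))
cv2.imwrite('pics/e.png',cv2.hconcat([a,b]))
E
```

```text
clock 22.65
eef_pos [564.248 165.167 205.956]
tool_rot [3.128 0.001 1.575]
qpos [-0.616  0.598  0.443  1.746 -0.319  0.856 -0.028]
width 14.124471925658051
force [12.816 -2.998 -2.667]
gripper_force 59.97668445110321
```

View pics/e.png

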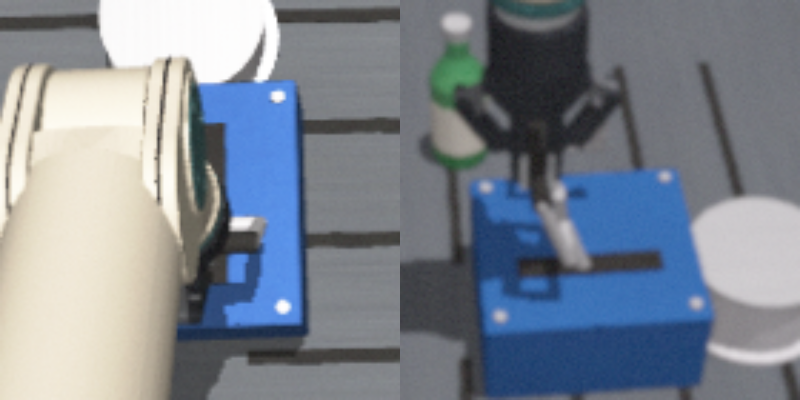

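The lever now leans towards the robot, still gripped, and has travelled 103 mm. A small further pull will confirm the stop.

Request:
play_rows(series=[[[-0.3,0,0,0,0,0,1],[0,0,0,0,0,0,1],[0,0,0,0,0,0,1],[0,0,0,0,0,0,1]]])

```text
clock: 23.25
eef_pos: [563.8, 165.1, 206.2]
tool_rot: [3.122, 0.001, 1.574]
force: [19.3, -2.4, -6.5]
width: 14.0
gripper_force: 59.4
```

```bash
python3 -c "
from cell import workorder
print(workorder.finish_job())"
```

```text
the job is handed in; nothing more can be done
None
```

The three pots are nested in size order, the catch is flipped right over, and the arm is holding the handle pulled to its stop; I handed the job in with the clock at about 23 s, with no verdict returned.

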